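# Turn the spice carousel to bring the square tub to the front

### The arm

A 6-joint arm with a two-finger parallel gripper is mounted at the origin on the work surface. World frame = base frame: x ahead of the robot, y to its left, z up, the work surface at z = 0. Lengths are in m, angles in rad, forces in N, time in s.
With the tool pointing down it reaches from about 0.425 to 0.95 m from the base axis. Payload 3.5 kg.
Tool frame: the origin (TCP) lies on the centre line of the jaws, within the pads' length; the fingertips stand 14 mm ahead of it and the grasp point (between the pads) lies 5 mm behind it (ctrl.finger_overhang is the distance from the TCP to the fingertips, in m); z points along the fingers, y is the line along which they close (so a half turn about z gives the same grasp; the last joint's range is limited). The gripper opens to 85 mm and grips with 20 to 120 N. Pads are 22 mm wide; open, the fingers measure 114 mm over their backs; the gripper's body (76 mm by 85 mm) begins 54 mm behind the grasp point. The pads swing forward as they close: fully open they stand 13 mm farther back than shut.
Start: joints at [-1.329, 0.286, 1.577, -0, 1.279, -0.15], TCP at [0.258, -0.624, 0.245] pointing down, gripper open.
Joint ranges: [-2.77, 2.77], [-0.9, 2.22], [0.21, 2.48], [-1.53, 4.67], [0.24, 2.81], [-2.84, 2.84]. Speed limits (rad/s): [2.79, 2.79, 3.14, 3.14, 3.14, 3.14].

### API

Orientations are given as a unit quaternion [x, y, z, w].
In Python, from plant import ctrl gives the robot as it stands.
- The arm moves only by the tool send_rows, never from a script. Its argument "moves" is text: rows parted by semicolons, each of 7 numbers parted by spaces: the turn, a rotation vector about the tool's x, y, z in units of 360 degrees (1.0 is 360 degrees), then the shift along the tool's x, y, z in units of 20 cm (1.0 is 20 cm), then the gripper's target within -1 to 1 (fully open at 1, half-way at 0, shut at -1). A call has 1 to 12 rows; each row is the pose to reach, as a shift and turn from the pose commanded when the call began, along the tool's axes at that moment, turning the shorter way round; what a row does not reach only later rows make up. A row lasts 1/8 s, in which the tool goes at most 62.5 mm and 10.7 degrees, less where a joint would pass 70% of its speed; a pose out of reach is approached as far as the arm can. A call with a number of a shift or a turn outside -1 to 1 is refused whole. A call with a gripper value outside its range is refused whole. The fingers move at their own pace and stop on an object; "newtons" is the grip in N (left out, the last holds). Time passes only in rows, so rows that repeat a pose let the fingers close. It gives the time, the measured TCP pose, the force, the opening and the grip force at its end, in the units of the state.
- ctrl.get_state(): the state, without advancing time (a new reading comes with each control period).
- ctrl.read_camera(name): name is "scene" or "top" or "wrist"; returns a dict with "image" (384x512x3 uint8, red, green, blue), "fovy" (degrees; the focal length in pixels is half the picture's height over the tangent of half this angle, whatever the lens; pixels are square), "cx", "cy" (the principal point, pixels), "extrinsics" (4x4, takes a point from camera to world coordinates). Camera axes: x right, y up, looking along -z (the intrinsics and any distortion apply to the point x, -y, -z); pixel columns grow to the right and rows downward; lengths in m; the calibration is good to about 2 mm. A picture is of the moment at which its call begins. There is no depth.
- ctrl.sign_off(): hands the job in; it is judged then, once.
The state is a dict: "time": time; "qpos": joint angles; "dq": joint speeds; "joint_efforts": joint torques, N m; "eef_pos": TCP position; "tcp_rot": TCP orientation; "contact_force": force on the tool from outside, world axes, zero at the start; "wrist_torque": the same for the moment, N m; "opening": opening from 0.0 (shut) to 1.0 (fully open); "finger_force": force on a finger pad.
Only numpy, scipy, OpenCV 4.12 (cv2) and the standard library are available. Lean on these libraries where they do the work, as an engineer would, in place of code of your own. Each camera call takes 0.05 s, during which the arm holds its last target. There are 200 camera calls.

### The job

Spin the spice turntable by pushing its rim, where four pegs give the fingers something to push on, until the square tub stands squarely in front, lined up with the fixed arrow nose that sticks out from under the disc; leave it standing still there. Only push, gently: do not take a peg between the fingers, do not touch, lift or shift the four tubs, and leave the tray, the bowl and the chopping board where they are.

Things in the scene. Friction and masses are not known exactly. Their poses are not given: they have to be found in the camera images.
- foot: fixed black foot of the turntable; origin on the turning axis at shelf height. A flat round base 190 mm across and 14 mm high, with an arrow nose 10 mm high (20 mm wide bar ending in a diamond-shaped head 56 mm wide) that points along the foot's own -x and sticks out from under the disc to 213 mm from the axis. The nose marks the front and does not turn; it points roughly towards the robot
- hub (a point): centre of the turntable disc, on the turning axis, on the disc's upper face (28 mm above the shelf); frame turns with the disc. Grey plastic disc 270 mm across, 12 mm thick, underside 16 mm above the shelf. On it a cross of low ribs (10 mm high) runs out to the four pegs, with a hub button 24 mm across and 30 mm high at the centre
- carousel (a joint): turn of the disc in rad from its start (reads 0 at the start), counter-clockwise from above is positive; free to turn several turns either way. Light friction: about 1 N at a peg turns it, and it stops where the push stops
- peg0 (a point): top centre of a finger peg: an upright grey block, 22 mm radially, 12 mm tangentially, 50 mm tall, fixed on the disc's rim; its centre is 120 mm from the turning axis, its top 78 mm and its foot 28 mm above the shelf. Frame turns with the disc. The four pegs are 90 degrees apart, half-way between the tubs (peg 0; numbered counter-clockwise from above)
- peg1 (a point): top centre of a finger peg: an upright grey block, 22 mm radially, 12 mm tangentially, 50 mm tall, fixed on the disc's rim; its centre is 120 mm from the turning axis, its top 78 mm and its foot 28 mm above the shelf. Frame turns with the disc. The four pegs are 90 degrees apart, half-way between the tubs (peg 1; numbered counter-clockwise from above)
- peg2 (a point): top centre of a finger peg: an upright grey block, 22 mm radially, 12 mm tangentially, 50 mm tall, fixed on the disc's rim; its centre is 120 mm from the turning axis, its top 78 mm and its foot 28 mm above the shelf. Frame turns with the disc. The four pegs are 90 degrees apart, half-way between the tubs (peg 2; numbered counter-clockwise from above)
- peg3 (a point): top centre of a finger peg: an upright grey block, 22 mm radially, 12 mm tangentially, 50 mm tall, fixed on the disc's rim; its centre is 120 mm from the turning axis, its top 78 mm and its foot 28 mm above the shelf. Frame turns with the disc. The four pegs are 90 degrees apart, half-way between the tubs (peg 3; numbered counter-clockwise from above)
- square_tub_mid (a point): centre, half-way up, of the square closed tub, the one to bring to the front: yellow plastic with a white lid, 56 x 56 mm, 48 mm tall, loose on the disc, about 70 mm from the turning axis, its top 76 mm above the shelf
- round_tub_a_mid (a point): centre, half-way up, of a round closed tub (three alike): yellow plastic with a white lid, 58 mm across, 48 mm tall, loose on the disc about 70 mm from the turning axis; not to be touched
- round_tub_b_mid (a point): centre, half-way up, of a round closed tub (three alike): yellow plastic with a white lid, 58 mm across, 48 mm tall, loose on the disc about 70 mm from the turning axis; not to be touched
- round_tub_c_mid (a point): centre, half-way up, of a round closed tub (three alike): yellow plastic with a white lid, 58 mm across, 48 mm tall, loose on the disc about 70 mm from the turning axis; not to be touched
- tray: bystander: steel tray 180 x 150 mm, 22 mm high, loose, to the robot's right of the turntable; origin at the centre of its underside
- bowl: bystander: white enamel bowl, 140 mm across the rim, 60 mm high, loose, to the robot's right of the turntable; origin at the centre of its underside
- board: bystander: red plastic chopping board 260 mm long (its own x), upright in a wooden stand 200 x 100 mm, 180 mm high overall, loose, to the robot's left of the turntable; origin at the centre of its underside
Mind the look-alikes: they are no part of the job. Leave any black, green or purple look-alike of the part that bears square_tub_mid alone.

How it is judged:
At the end, for the whole second after the job is handed in: the square tub's centre lies within 12 mm (about 10 degrees of turn) of the line of the arrow nose, on the nose's side; the disc is at rest (under 0.05 rad/s); all four tubs stand upright on the disc, 55 to 85 mm from its axis (y of square_tub_mid in the frame of foot between -0.012 and 0.012 m and x of square_tub_mid in the frame of foot below -0.05 m and velocity of joint carousel between -0.05 and 0.05 rad/s and angle between each of square_tub_mid, round_tub_a_mid, round_tub_b_mid, round_tub_c_mid's own z axis and vertical below 0.1 rad and horizontal distance between square_tub_mid and foot between 0.055 and 0.085 m and height (world z) of square_tub_mid between 0.046 and 0.058 m and horizontal distance between round_tub_a_mid and foot between 0.055 and 0.085 m and height (world z) of round_tub_a_mid between 0.046 and 0.058 m and horizontal distance between round_tub_b_mid and foot between 0.055 and 0.085 m and height (world z) of round_tub_b_mid between 0.046 and 0.058 m and horizontal distance between round_tub_c_mid and foot between 0.055 and 0.085 m and height (world z) of round_tub_c_mid between 0.046 and 0.058 m); the robot touches nothing.
It fails at once if a tub was touched by the robot (contact force between any of the fingers, the arm and square_tub above 1 N or contact force between any of the fingers, the arm and round_tub_a above 1 N or contact force between any of the fingers, the arm and round_tub_b above 1 N or contact force between any of the fingers, the arm and round_tub_c above 1 N).
It fails at once if a tub was lifted, tipped or shifted on the disc (height (world z) of any of square_tub_mid, round_tub_a_mid, round_tub_b_mid, round_tub_c_mid above 0.064 m or angle between any of square_tub_mid, round_tub_a_mid, round_tub_b_mid, round_tub_c_mid's own z axis and vertical above 0.25 rad or horizontal distance between any of square_tub_mid, round_tub_a_mid, round_tub_b_mid, round_tub_c_mid and foot above 0.088 m or horizontal distance between any of square_tub_mid, round_tub_a_mid, round_tub_b_mid, round_tub_c_mid and foot below 0.05 m).
It fails at once if a peg was taken between the fingers ((horizontal distance between the grasp point and peg0 below 0.01 m and height (world z) of the grasp point below 0.088 m) or (horizontal distance between the grasp point and peg1 below 0.01 m and height (world z) of the grasp point below 0.088 m) or (horizontal distance between the grasp point and peg2 below 0.01 m and height (world z) of the grasp point below 0.088 m) or (horizontal distance between the grasp point and peg3 below 0.01 m and height (world z) of the grasp point below 0.088 m)).
It fails at once if the turntable was flung round (faster than 2.5 rad/s) (velocity of joint carousel above 2.5 rad/s or velocity of joint carousel below -2.5 rad/s).
It fails at once if the tray, bowl or board was moved by more than 15 mm (distance of any of tray, bowl, board from where it was at the start of the episode above 0.015 m).
It also fails if it takes over 45 s, if anything falls off the work surface, if the arm or the gripper's body presses on something with over 40 N, if the wrist force passes 120 N, or if a joint passes its speed limit or range.

## Working session

There is one attempt and no reset: what is moved stays moved. The work goes in short steps, Python scripts to look and compute and a tool call to move; the robot and the scene stay as the last step left them, time stands still between calls to the robot, and variables do not carry over. Pictures are saved under pics/ and viewed, at most 10 in all, crops included, and the job is handed in when it is done.

Besides the shell and the picture viewer there is one more tool, called after "Request:" as a command line: name --argument value ..., lists and objects as JSON in quotes. send_rows: Moves the arm, as the interface text tells. Its arguments: {"type":"object","properties":{"moves":{"type":"string"},"newtons":{"type":"number"}},"required":["moves"]}

```bash
mkdir -p pics; cat > h.py <<'E'
import numpy as np,cv2
from plant import ctrl
def grab(n,f):
    c=ctrl.read_camera(n); cv2.imwrite('pics/'+f,c['image'][:,:,::-1]); np.save('pics/'+n+'.npy',c,allow_pickle=True); return c
def load(n): return np.load('pics/'+n+'.npy',allow_pickle=True).item()
def ray(c,u,v,z):
    f=192/np.tan(np.radians(c['fovy'])/2); E=np.array(c['extrinsics'])
    d=E[:3,:3]@np.array([(u-c['cx'])/f,-(v-c['cy'])/f,-1]); o=E[:3,3]
    return o+d*(z-o[2])/d[2]
E
python3 - <<'E'
from h import *
for n in('top','scene'):
    c=grab(n,n+'1.png');print(n,[k for k in c],c['fovy'],c['cx'],c['cy'],np.round(c['extrinsics'],3).tolist(),{k:c[k] for k in c if k not in('image','extrinsics')})
s=ctrl.get_state();print(s)
E
```

```text
top ['image', 'fovy', 'cx', 'cy', 'extrinsics'] 42.70782487090415 263.04538352520296 189.5616875560898 [[-0.109, 0.97, -0.219, 0.319], [-0.994, -0.107, 0.02, 0.047], [-0.004, 0.22, 0.976, 1.464], [0.0, 0.0, 0.0, 1.0]] {'fovy': 42.70782487090415, 'cx': 263.04538352520296, 'cy': 189.5616875560898}
scene ['image', 'fovy', 'cx', 'cy', 'extrinsics'] 57.27627923281069 257.8157965118055 182.8525264260307 [[-0.262, -0.702, 0.662, 1.225], [0.965, -0.192, 0.178, 0.199], [0.002, 0.686, 0.728, 0.752], [0.0, 0.0, 0.0, 1.0]] {'fovy': 57.27627923281069, 'cx': 257.8157965118055, 'cy': 182.8525264260307}
{'time': 0.1, 'qpos': array([-1.32901447e+00,  2.87106553e-01,  1.57806979e+00, -4.36691438e-06,
        1.27860217e+00, -1.50023127e-01]), 'dq': array([-0.00184489, -0.00110596, -0.00325977,  0.00111072, -0.00014995,
       -0.00054629]), 'joint_efforts': array([ 6.26044566e-04, -4.07291615e+01, -2.93699849e+01, -1.36598774e-04,
        3.40009785e-03, -8.77893598e-07]), 'eef_pos': array([ 0.25762505, -0.6232743 ,  0.2440446 ]), 'tcp_rot': array([ 9.80871688e-01,  1.94652348e-01, -5.22133923e-05, -1.09168460e-03]), 'contact_force': array([ 0.74293321, -0.1166969 ,  0.42143459]), 'wrist_torque': array([0.01421179, 0.03874152, 0.01785088]), 'finger_force': 0.0, 'opening': 1.0029993575413414}
```

View pics/top1.png

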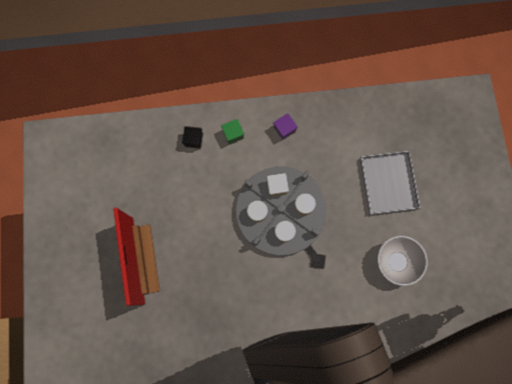

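View pics/scene1.png

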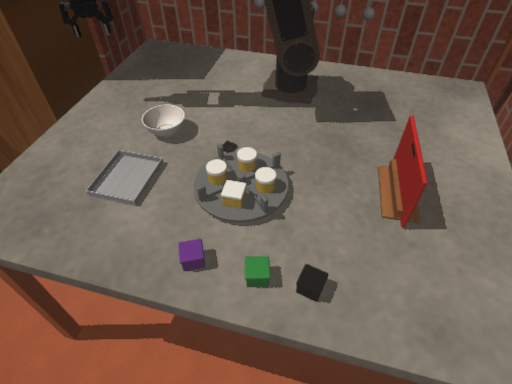

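The top picture shows the disc at about (281,211), the square tub lid at (278,184), the round lids at (257,211), (285,231) and (305,204), and the nose head at (318,261). The scene view agrees.

```bash
python3 - <<'E'
from h import *
c=load('top');im=c['image']
hsv=cv2.cvtColor(im,cv2.COLOR_RGB2HSV)
m=((hsv[...,2]>150)&(hsv[...,1]<60)).astype(np.uint8)
n,l,st,ce=cv2.connectedComponentsWithStats(m)
for i in range(1,n):
    u,v=ce[i]
    if 25<st[i,4]<900 and 220<u<330 and 160<v<250: print('lid',ce[i].round(1),st[i,4],ray(c,u,v,.076).round(4))
# dark nose
g=hsv[...,2]
m=((g<45)).astype(np.uint8)
n,l,st,ce=cv2.connectedComponentsWithStats(m)
for i in range(1,n):
    if st[i,4]>30: print('dark',ce[i].round(1),st[i],ray(c,*ce[i],.01).round(4))
crop=im[155:285,215:345]
cv2.imwrite('pics/crop1.png',cv2.resize(crop[:,:,::-1],None,fx=4.6,fy=4.6,interpolation=cv2.INTER_CUBIC))
E
```

```text
lid [277.7 183.1] 335 [ 0.6454 -0.0259  0.076 ]
lid [305.1 202.9] 295 [ 0.5787 -0.0978  0.076 ]
lid [257.1 210. ] 297 [0.5731 0.0418 0.076 ]
lid [285.  230.4] 305 [ 0.5058 -0.0309  0.076 ]
dark [191.9 137.3] [182 127  20  21 351] [0.8359 0.2189 0.01  ]
dark [444.5 343.2] [ 356  309  156   75 1321] [ 0.1461 -0.4453  0.01  ]
dark [295.  356.7] [ 243  323  131   61 4258] [ 0.1558 -0.02    0.01  ]
dark [ 15.9 359.2] [ 10 331  13  53 602] [0.2343 0.7635 0.01  ]
```

View pics/crop1.png

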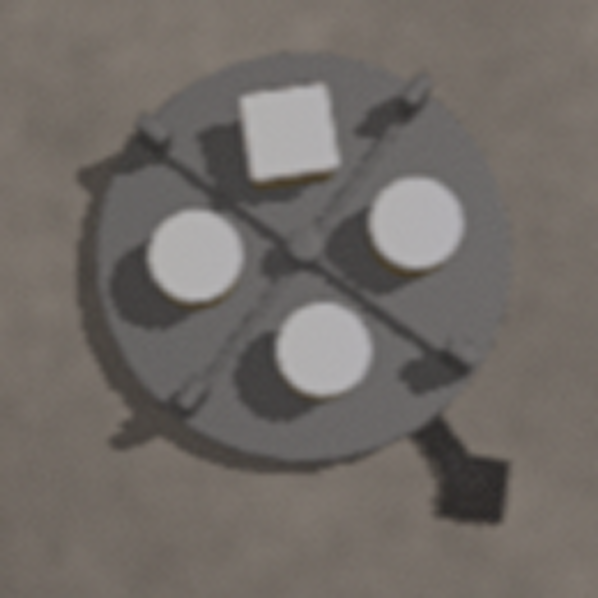

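```bash
python3 - <<'E'
from h import *
c=load('top')
C=np.array([.5758,-.0282])
def p(n,x,y,z):
    P=ray(c,215+(x+.5)/4.6-.5,155+(y+.5)/4.6-.5,z);d=P[:2]-C
    print(n,P.round(4),'r',np.hypot(*d).round(4),'ang',np.degrees(np.arctan2(d[1],d[0])).round(1))
p('hub',305,240,.058)
p('tip',500,523,.01);p('headc',473.5,488,.01);p('bar',430,430,.01)
for q in((152,125),(420,82),(458,348),(190,392)):p('peg',*q,.078)
for P in((.6454,-.0259),(.5787,-.0978),(.5731,.0418),(.5058,-.0309)):
    d=np.array(P)-C;print(np.hypot(*d),np.degrees(np.arctan2(d[1],d[0])))
from scipy.spatial.transform import Rotation as R
print(R.from_quat(ctrl.get_state()['tcp_rot']).as_matrix().round(3))
E
```

```text
hub [ 0.5782 -0.0281  0.058 ] r 0.0024 ang 1.5
tip [ 0.3915 -0.1327  0.01  ] r 0.2119 ang -150.4
headc [ 0.4153 -0.1189  0.01  ] r 0.1844 ang -150.5
bar [ 0.455 -0.096  0.01 ] r 0.1386 ang -150.7
peg [0.6585 0.0603 0.078 ] r 0.1211 ang 47.0
peg [ 0.6678 -0.1114  0.078 ] r 0.124 ang -42.1
peg [ 0.4969 -0.113   0.078 ] r 0.1159 ang -132.9
peg [0.4879 0.0543 0.078 ] r 0.1206 ang 136.8
0.06963799250409218 1.892706245002449
0.06966039046689301 -87.61405596961117
0.07005205207558161 92.20888507450873
0.07005205207558157 -177.79111492549123
[[ 0.924  0.382 -0.001]
 [ 0.382 -0.924  0.002]
 [ 0.    -0.002 -1.   ]]
```

Request:
send_rows --moves "0 0 -0.02 0.15 -0.1 0 -1; 0 0 -0.04 0.3 -0.2 0 -1; 0 0 -0.06 0.45 -0.3 0 -1; 0 0 -0.08 0.6 -0.4 0 -1; 0 0 -0.1 0.75 -0.5 0 -1; 0 0 -0.125 0.9 -0.6 0 -1; 0 0 -0.125 0.9 -0.6 0 -1"

```text
time: 0.98
eef_pos: [0.3793, -0.4422, 0.2448]
tcp_rot: [0.831, 0.556, 0.0, -0.001]
contact_force: [-0.7, -0.2, -0.4]
opening: 0.002
finger_force: 0.0
```

Request:
send_rows --moves "0 0 -0.02 0.16 0.02 0 -1; 0 0 -0.04 0.33 0.05 0 -1; 0 0 -0.06 0.5 0.07 0 -1; 0 0 -0.08 0.66 0.09 0 -1; 0 0 -0.1 0.82 0.12 0 -1; 0 0 -0.125 0.98 0.14 0 -1; 0 0 -0.125 0.98 0.14 0 -1"

```text
time: 1.85
eef_pos: [0.4796, -0.2733, 0.245]
tcp_rot: [0.556, 0.831, -0.0, -0.0]
contact_force: [-1.2, -0.2, -0.1]
opening: 0.004
finger_force: 0.0
```

Request:
send_rows --moves "0 0 -0.02 0.13 0.12 0 -1; 0 0 -0.04 0.26 0.25 0 -1; 0 0 -0.06 0.39 0.37 0 -1; 0 0 -0.08 0.52 0.5 0 -1; 0 0 -0.1 0.65 0.62 0 -1; 0 0 -0.125 0.77 0.75 0 -1; 0 0 -0.125 0.77 0.75 0 -1"

```text
time: 2.72
eef_pos: [0.5596, -0.0742, 0.2451]
tcp_rot: [0.196, 0.981, -0.0, -0.0]
contact_force: [-0.4, -0.3, -0.1]
opening: 0.001
finger_force: 0.0
```

Request:
send_rows --moves "0 0 0 0 0.2 0 -1; 0 0 0 0 0.4 0 -1; 0 0 0 0 0.6 0 -1; 0 0 0 0 0.75 0 -1; 0 0 0 0 0.89 0 -1; 0 0 0 0 0.89 0 -1; 0 0 0 0 0.89 0 -1"

```text
time: 3.6
eef_pos: [0.6274, 0.0882, 0.245]
tcp_rot: [0.197, 0.98, -0.0, -0.0]
contact_force: [-0.2, -0.1, 0.9]
opening: 0.005
finger_force: 0.0
```

```bash
cat >> h.py <<'E'
from scipy.spatial.transform import Rotation as R
C=np.array([.5765,-.0282])
def plan(phis,z=.059,r=.128):
    s=ctrl.get_state();M=R.from_quat(s['tcp_rot']);p=s['eef_pos'];out=[]
    for ph in phis:
        a=np.radians(ph);t=np.r_[C+r*np.array([np.cos(a),np.sin(a)]),z]
        yaw=a+np.pi/2;x=[np.cos(yaw),np.sin(yaw),0]
        T=R.from_matrix(np.c_[x,np.cross([0,0,-1],x),[0,0,-1]])
        out.append(np.r_[(M.inv()*T).as_rotvec()/2/np.pi,M.inv().apply(t-p)/.2].round(3))
    for o in out: print(*o)
def where():
    s=ctrl.get_state();d=s['eef_pos'][:2]-C;print('t',s['time'],s['eef_pos'].round(4),'phi',np.degrees(np.arctan2(d[1],d[0])).round(1),'r',np.hypot(*d).round(4),'yaw',np.degrees(np.arctan2(*R.from_quat(s['tcp_rot']).as_matrix()[1::-1,0])).round(1),'F',s['contact_force'].round(2),'q6',s['qpos'][5].round(2),s['opening'])
E
python3 - <<'E'
from h import *
where();print(ctrl.finger_overhang);plan([67])
E
```

```text
t 3.6 [0.6274 0.0882 0.245 ] phi 66.4 r 0.127 yaw 157.3 F [-0.22 -0.13  0.86] q6 -1.19 0.00469256395548085
0.014
-0.0 -0.0 0.001 0.006 0.006 0.93
```

Request:
send_rows --moves "0 0 0 0 0 0.25 -1; 0 0 0 0 0 0.45 -1; 0 0 0 0.005 0.005 0.6 -1; 0 0 0 0.005 0.005 0.7 -1; 0 0 0 0.005 0.005 0.8 -1; 0 0 0 0.005 0.005 0.88 -1; 0 0 0 0.005 0.005 0.93 -1; 0 0 0 0.005 0.005 0.93 -1"

```text
time: 4.6
eef_pos: [0.6266, 0.0914, 0.0586]
tcp_rot: [0.196, 0.981, -0.0, -0.001]
contact_force: [-0.2, 0.9, -0.0]
opening: 0.004
finger_force: 0.0
```

```bash
python3 - <<'E'
from h import *
where();plan([64,61,58,55,52,49,45,41,37,33,29.5,27])
E
```

```text
t 4.6 [0.6266 0.0914 0.0586] phi 67.3 r 0.1297 yaw 157.5 F [-0.17  0.87 -0.03] q6 -1.19 0.003581925788575454
-0.0 -0.0 0.01 -0.037 -0.01 -0.002
-0.0 -0.0 0.018 -0.07 -0.012 -0.002
-0.0 -0.0 0.026 -0.103 -0.017 -0.002
-0.0 -0.0 0.035 -0.136 -0.023 -0.002
-0.0 -0.0 0.043 -0.169 -0.032 -0.002
-0.0 -0.0 0.051 -0.201 -0.041 -0.002
-0.0 -0.0 0.062 -0.243 -0.057 -0.002
-0.0 -0.0 0.073 -0.283 -0.075 -0.002
-0.0 -0.0 0.085 -0.323 -0.097 -0.002
-0.0 -0.0 0.096 -0.36 -0.121 -0.002
-0.0 -0.0 0.105 -0.392 -0.144 -0.002
-0.0 -0.0 0.112 -0.413 -0.161 -0.002
```

Request:
send_rows --moves "0 0 0.01 -0.037 -0.01 0 -1; 0 0 0.018 -0.07 -0.012 0 -1; 0 0 0.026 -0.103 -0.017 0 -1; 0 0 0.035 -0.136 -0.023 0 -1; 0 0 0.043 -0.169 -0.032 0 -1; 0 0 0.051 -0.2 -0.041 0 -1; 0 0 0.062 -0.243 -0.057 0 -1; 0 0 0.073 -0.283 -0.075 0 -1; 0 0 0.085 -0.323 -0.097 0 -1; 0 0 0.096 -0.36 -0.121 0 -1; 0 0 0.105 -0.392 -0.144 0 -1; 0 0 0.112 -0.413 -0.161 0 -1"

```text
time: 6.1
eef_pos: [0.6914, 0.0299, 0.0603]
tcp_rot: [0.522, 0.853, 0.0, 0.0]
contact_force: [-0.5, 0.5, 0.4]
opening: 0.003
finger_force: 0.4
```

```bash
python3 - <<'E'
from h import *
where();grab('top','top2.png');plan([25.5,22.5,19,15,11,7,3,-1,-5,-8.5,-11,-12.5])
E
```

```text
t 6.1 [0.6914 0.0299 0.0603] phi 26.8 r 0.1288 yaw 117.0 F [-0.47  0.47  0.37] q6 -0.58 0.002544764626349293
0.0 0.0 0.004 -0.011 -0.004 0.006
0.0 0.0 0.012 -0.045 -0.006 0.007
0.0 0.0 0.022 -0.084 -0.01 0.007
0.0 0.0 0.033 -0.128 -0.018 0.007
0.0 0.0 0.044 -0.171 -0.029 0.007
0.0 0.0 0.055 -0.213 -0.043 0.007
0.0 0.0 0.067 -0.255 -0.059 0.007
0.0 0.0 0.078 -0.295 -0.079 0.007
0.0 0.0 0.089 -0.334 -0.101 0.007
0.0 0.0 0.098 -0.366 -0.123 0.007
0.0 0.0 0.105 -0.389 -0.14 0.007
0.0 0.0 0.11 -0.402 -0.15 0.007
```

View pics/top2.png

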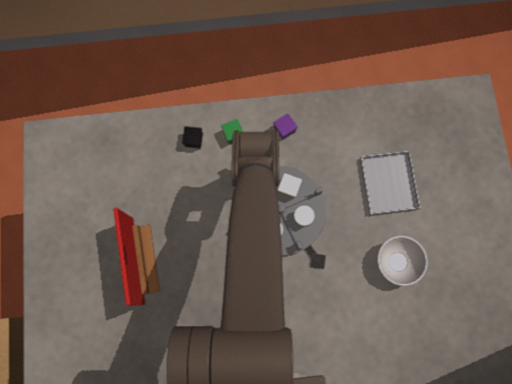

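The disc has turned clockwise: the square lid is now at (290,185), with the arm over the left half of the disc. I'll keep pushing.

Request:
send_rows --moves "0 0 0.004 -0.011 -0.004 0 -1; 0 0 0.012 -0.045 -0.006 0 -1; 0 0 0.022 -0.084 -0.01 0 -1; 0 0 0.033 -0.128 -0.018 0 -1; 0 0 0.044 -0.171 -0.029 0 -1; 0 0 0.055 -0.213 -0.043 0 -1; 0 0 0.067 -0.255 -0.059 0 -1; 0 0 0.078 -0.295 -0.079 0 -1; 0 0 0.089 -0.334 -0.101 0 -1; 0 0 0.098 -0.366 -0.123 0 -1; 0 0 0.105 -0.389 -0.14 0 -1; 0 0 0.11 -0.402 -0.15 0 -1"

```text
time: 7.65
eef_pos: [0.7009, -0.0554, 0.0595]
tcp_rot: [0.78, 0.625, 0.0, 0.0]
contact_force: [0.4, 0.2, 1.2]
opening: -0.001
finger_force: 0.4
```

```bash
python3 - <<'E'
from h import *
where();plan([-14,-17,-20.5,-24.5,-28.5,-32.5,-36.5,-40.5,-44.5,-48,-50.5,-52])
E
```

```text
t 7.65 [ 0.7009 -0.0554  0.0595] phi -12.3 r 0.1273 yaw 77.4 F [0.38 0.18 1.16] q6 -0.0 -0.0013995748052636028
0.0 -0.0 0.004 -0.019 0.003 0.003
0.0 -0.0 0.012 -0.052 0.002 0.003
0.0 -0.0 0.022 -0.091 -0.003 0.003
0.0 -0.0 0.033 -0.135 -0.01 0.003
0.0 -0.0 0.044 -0.178 -0.021 0.003
0.0 -0.0 0.055 -0.221 -0.035 0.003
0.0 -0.0 0.066 -0.262 -0.051 0.003
0.0 -0.0 0.078 -0.303 -0.071 0.003
0.0 -0.0 0.089 -0.341 -0.093 0.003
0.0 -0.0 0.098 -0.374 -0.115 0.003
0.0 -0.0 0.105 -0.396 -0.132 0.003
0.0 -0.0 0.11 -0.409 -0.142 0.003
```

Request:
send_rows --moves "0 0 0.004 -0.015 0 0 -1; 0 0 0.012 -0.05 0 0 -1; 0 0 0.022 -0.09 -0.003 0 -1; 0 0 0.033 -0.135 -0.01 0 -1; 0 0 0.044 -0.178 -0.021 0 -1; 0 0 0.055 -0.221 -0.035 0 -1; 0 0 0.066 -0.262 -0.051 0 -1; 0 0 0.078 -0.303 -0.071 0 -1; 0 0 0.089 -0.341 -0.093 0 -1; 0 0 0.098 -0.374 -0.115 0 -1; 0 0 0.105 -0.396 -0.132 0 -1; 0 0 0.11 -0.409 -0.142 0 -1"

```text
time: 9.15
eef_pos: [0.6554, -0.1292, 0.0594]
tcp_rot: [0.946, 0.324, 0.0, 0.0]
contact_force: [2.4, -0.2, 0.1]
opening: 0.001
finger_force: 0.4
```

```bash
python3 - <<'E'
from h import *
where();plan([-53.5,-56,-59,-62.5,-66,-69.5,-73,-76.5,-80,-83,-85.5,-87])
E
```

```text
t 9.15 [ 0.6554 -0.1292  0.0594] phi -52.0 r 0.1282 yaw 37.8 F [ 2.38 -0.17  0.1 ] q6 0.56 0.0005877105356326484
0.0 -0.0 0.004 -0.017 -0.001 0.002
0.0 -0.0 0.011 -0.044 -0.002 0.002
0.0 -0.0 0.019 -0.078 -0.005 0.002
0.0 -0.0 0.029 -0.116 -0.011 0.002
0.0 -0.0 0.038 -0.155 -0.019 0.002
0.0 -0.0 0.048 -0.192 -0.03 0.002
0.0 -0.0 0.058 -0.229 -0.043 0.002
0.0 -0.0 0.068 -0.265 -0.058 0.002
0.0 -0.0 0.077 -0.3 -0.075 0.002
0.0 -0.0 0.086 -0.33 -0.091 0.002
0.0 -0.0 0.093 -0.353 -0.106 0.002
0.0 -0.0 0.097 -0.367 -0.116 0.002
```

Request:
send_rows --moves "0 0 0.004 -0.017 0 0 -1; 0 0 0.011 -0.044 -0.002 0 -1; 0 0 0.019 -0.078 -0.005 0 -1; 0 0 0.029 -0.116 -0.011 0 -1; 0 0 0.038 -0.155 -0.019 0 -1; 0 0 0.048 -0.192 -0.03 0 -1; 0 0 0.058 -0.229 -0.043 0 -1; 0 0 0.068 -0.265 -0.058 0 -1; 0 0 0.077 -0.3 -0.075 0 -1; 0 0 0.086 -0.33 -0.091 0 -1; 0 0 0.093 -0.353 -0.106 0 -1; 0 0 0.097 -0.367 -0.116 0 -1"

```text
time: 10.65
eef_pos: [0.5829, -0.156, 0.0595]
tcp_rot: [1.0, 0.025, 0.0, 0.0]
contact_force: [0.5, -0.0, 0.4]
opening: 0.002
finger_force: 0.5
```

```bash
python3 - <<'E'
from h import *
where();grab('top','top3.png');grab('scene','scene3.png')
E
```

```text
t 10.65 [ 0.5829 -0.156   0.0595] phi -87.1 r 0.128 yaw 2.9 F [ 0.54 -0.01  0.41] q6 1.09 0.002263048037665457
```

View pics/top3.png

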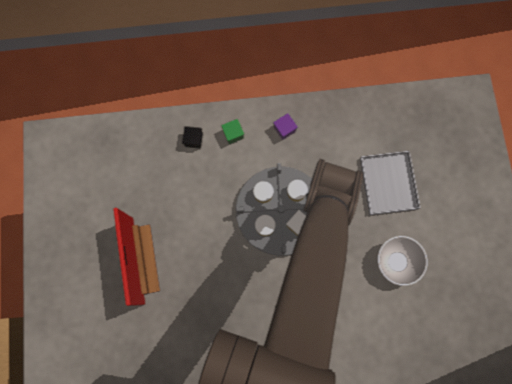

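View pics/scene3.png

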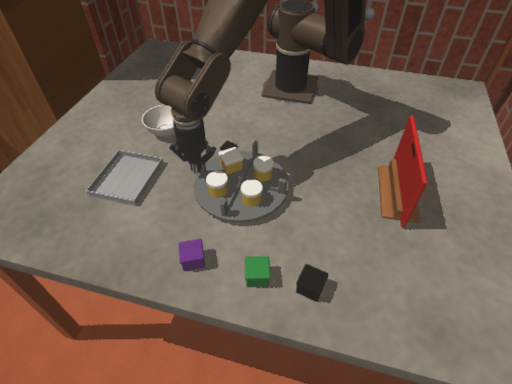

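The square lid is at about (297,224), near the front. The round lids are at (263,191), (298,189) and (265,225). I'll work out the remaining turn from the clear lids.

```bash
cat >> h.py <<'E'
def lids(c):
    hsv=cv2.cvtColor(c['image'],cv2.COLOR_RGB2HSV)
    m=((hsv[...,2]>150)&(hsv[...,1]<60)).astype(np.uint8)
    n,l,st,ce=cv2.connectedComponentsWithStats(m)
    for i in range(1,n):
        u,v=ce[i]
        if 25<st[i,4]<900 and 220<u<345 and 160<v<265:
            P=ray(c,u,v,.076);d=P[:2]-[.5758,-.0282];print('lid',ce[i].round(1),st[i,4],P.round(4),np.hypot(*d).round(4),np.degrees(np.arctan2(d[1],d[0])).round(2))
E
python3 - <<'E'
from h import *
lids(load('top'))
E
```

```text
lid [263.1 190.3] 297 [0.6288 0.0186 0.076 ] 0.0707 41.4
lid [297.  188.3] 278 [ 0.6239 -0.0799  0.076 ] 0.0707 -47.05
lid [266.1 230.6] 69 [0.5112 0.0227 0.076 ] 0.0822 141.76
```

```bash
python3 - <<'E'
from h import *
plan([-88,-90,-92.5,-95,-97,-98.5,-99,-99])
E
```

```text
-0.0 0.0 0.003 -0.008 0.002 0.001
-0.0 0.0 0.008 -0.031 0.001 0.001
-0.0 0.0 0.015 -0.059 -0.001 0.001
-0.0 0.0 0.022 -0.086 -0.005 0.001
-0.0 0.0 0.028 -0.108 -0.008 0.001
-0.0 0.0 0.032 -0.125 -0.011 0.001
-0.0 0.0 0.033 -0.13 -0.012 0.001
-0.0 0.0 0.033 -0.13 -0.012 0.001
```

Request:
send_rows --moves "0 0 0.003 -0.008 0 0 -1; 0 0 0.008 -0.031 0 0 -1; 0 0 0.015 -0.059 0 0 -1; 0 0 0.022 -0.086 -0.005 0 -1; 0 0 0.028 -0.108 -0.008 0 -1; 0 0 0.032 -0.125 -0.011 0 -1; 0 0 0.033 -0.13 -0.012 0 -1; 0 0 0.033 -0.13 -0.012 0 -1"

```text
time: 11.75
eef_pos: [0.557, -0.1546, 0.0593]
tcp_rot: [0.997, -0.077, -0.0, -0.0]
contact_force: [0.8, -0.8, 0.1]
opening: -0.002
finger_force: 0.0
```

Request:
send_rows --moves "0 0 0 0.03 0.03 0 -1; 0 0 0 0.07 0.05 0 -1; 0 0 0 0.1 0.05 -0.1 -1; 0 0 0 0.1 0.05 -0.3 -1; 0 0 0 0.1 0.05 -0.5 -1; 0 0 0 0.1 0.05 -0.7 -1; 0 0 0 0.1 0.3 -0.8 -1; 0 0 0 0.1 0.5 -0.8 -1; 0 0 0 0.1 0.7 -0.8 -1; 0 0 0 0.1 0.9 -0.8 -1; 0 0 0 0.1 1 -0.8 -1; 0 0 0 0.1 1 -0.8 -1"

```text
time: 13.25
eef_pos: [0.5459, -0.3564, 0.2191]
tcp_rot: [0.997, -0.078, -0.0, -0.0]
contact_force: [0.3, 0.2, -0.2]
opening: -0.0
finger_force: 0.0
```

```bash
python3 - <<'E'
from h import *
where();c=grab('top','top4.png');lids(c)
E
```

```text
t 13.25 [ 0.5459 -0.3564  0.2191] phi -95.3 r 0.3296 yaw -9.0 F [ 0.28  0.21 -0.16] q6 0.99 -0.0004892742707869318
lid [266.8 187.2] 302 [0.6367 0.0069 0.076 ] 0.0703 29.95
lid [300.5 192.4] 304 [ 0.6109 -0.0886  0.076 ] 0.0698 -59.83
lid [261.5 220.6] 317 [0.541  0.0327 0.076 ] 0.0702 119.73
lid [292.6 222.7] 194 [ 0.5255 -0.0549  0.076 ] 0.057 -152.08
```

View pics/top4.png

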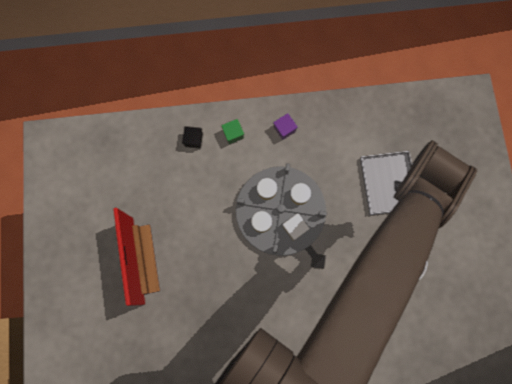

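The arm is clear. From the round lids, the square tub sits at about -150.3°, and the nose is at -150.5°, so I'm handing in.

```bash
python3 -c "
from plant import ctrl
print(ctrl.sign_off())"
```

```text
the job is handed in; nothing more can be done
None
```

I pushed the turntable about 152° clockwise, which left the square tub within about 0.5° of the arrow nose by my camera measurement; the arm is clear and the job is handed in (the hand-in returned no verdict).

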